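# Close the egg tray: seat its cover and press it level

## Robot

A 6-joint arm with a two-finger parallel gripper is mounted at the origin on the work surface. World frame = base frame: x ahead of the robot, y to its left, z up, the work surface at z = 0. Lengths are in m, angles in rad, forces in N, time in s.
With the tool pointing down it reaches from about 0.375 to 0.975 m from the base axis. Payload 3.8 kg.
Tool frame: the origin (TCP) lies between the finger pads; the fingertips stand 17 mm ahead of it and the grasp point (between the pads) lies 2 mm behind it; y points along the fingers, z is the direction in which the jaws open and shut, and the axes are right-handed (so a half turn about y gives the same grasp; the last joint's range is limited). The gripper opens to 85 mm and grips with 20 to 120 N. Pads are 22 mm wide; open, the fingers measure 114 mm over their backs; the gripper's body (76 mm by 85 mm) begins 54 mm behind the grasp point. The pads swing forward as they close: fully open they stand 13 mm farther back than shut.
Start: joints at [-1.34, 0.264, 1.604, -0, 1.274, -0.037], TCP at [0.179, -0.651, 0.248] pointing down, gripper open.
Joint ranges: [-2.63, 2.63], [-0.94, 2.18], [0.31, 2.57], [-1.31, 4.45], [0, 2.66], [-2.55, 2.55]. Speed limits (rad/s): [2.57, 2.57, 3.14, 3.14, 3.14, 3.14].

## Interface

Orientations are given as a rotation vector (axis times angle).
In Python, from workcell import bot, eyes, nets gives the robot as it stands. The module is installed in compiled form; this text tells all that it offers.
- The arm moves only by the tool jog_arm, never from a script. Its arguments are lists of equal length, an entry for each row: "turn": the turn, a rotation vector about the tool's x, y, z in rad, a list of three; "slide": the shift along the tool's x, y, z in mm, a list of three; "grip": the opening in per cent of the stroke, from 0 (shut) to 100 (fully open). A call has 1 to 5 rows; each row shifts and turns the commanded pose from where the row before left it, along the tool's axes as they then stand; what a row does not reach is not made up. A row lasts 1/10 s, in which the tool goes at most 50 mm and 8.59 degrees, less where a joint would pass 70% of its speed; a pose out of reach is approached as far as the arm can. A call with a gripper value outside its range is refused whole. The fingers move at their own pace and stop on an object; "newtons" is the grip in N (left out, the last holds). Time passes only in rows, so rows that do not move let the fingers close. It gives the time, the measured TCP pose, the force and the opening at its end, in the units of the state.
- bot.read_state(): the state, without advancing time (a new reading comes with each control period).
- eyes.read_camera(name): name is "scene" or "top"; returns a dict with "img" (400x640x3 uint8, red, green, blue), "depth" (400x640 float32, m along the optical axis (not along the pixel's ray), 0 where there is no reading), "intrinsics" (3x3 intrinsics, pixels), "position" and "rotation" of the camera in the world. Camera axes: x right, y down, z forward; pixel columns grow to the right and rows downward; lengths in m; the calibration is good to about 2 mm. A picture is of the moment at which its call begins.
- bot.finish_job(): hands the job in, once; it reports no verdict.
Trained networks look in a picture, given as the dict that the camera call returned (one of the last four; its "shot" number tells which), for a name from the list of things; names that differ only in an ending like _2 or _b are one class to them, and where a whole thing is asked for, a point or a joint stands for the part that bears it (a point fixed in the world has none). Each returns a list of dicts, best first, with "conf" (0 to 1); they miss things now and then, are a little off and sometimes report something else, mostly with a low value. They report only what shows in the picture. A call takes as long as a camera call. They do not tell look-alikes from the thing itself.
- nets.search_frame(thing, picture): "xyz" ([x, y, z] in m, in the coordinates of the camera as it stood for that picture, good to about 4 mm: the middle of the surface that is visible of it).
The state is a dict: "time": time; "q": joint angles; "joint_vel": joint speeds; "joint_torque": joint torques, N m; "tool_pos": TCP position; "tcp_rot": TCP orientation; "wrist_force": force on the tool from outside, world axes, zero at the start; "torque": the same for the moment, N m; "width": opening from 0.0 (shut) to 1.0 (fully open).
Only numpy, scipy, OpenCV 4.12 (cv2) and the standard library are available. Lean on these libraries where they do the work, as an engineer would, in place of code of your own. Each camera call takes 0.05 s, during which the arm holds its last target.

## Task

First take the yellow egg pack off the blue cover and stand it upright on the floor of the green crate, beside the pack already there. Then lay the blue cover gently into the raised rim of the grey egg tray, on the four orange studs that still stand up there, and press it down so that it pushes all four studs in and lies level and fully home on the ledge. Leave everything else where it stands.

Things in the scene. Friction and masses are not known exactly. Their poses are not given: they have to be found in the camera images.
- cover: flat rigid blue cover plate 170 (x) x 118 (y) x 8 thick, about 0.2 kg, with a white grab rib across the middle of its top: 14 thick (x), 60 long (y), 20 high above the plate, meant for gripping. Origin: centre of the plate's underside, z up. It starts lying on the stack of flats. Turned by half a turn it fits just as well.
- pack: closed yellow box with a white band, 54 (x) x 84 (y) x 50 high, about 0.12 kg; origin at the centre of its underside. It starts standing on the cover's +x half, its side about 8 mm from the rib (which reaches 20 up its side), its long side roughly along the rib.
- flat_stack: fixed stack of brown pulp egg flats topped with a board, 190 (x) x 138 (y) x 50 high; origin at the centre of its underside. The cover lies on it at the start.
- egg_tray: fixed grey open tray holding six eggs, outside 190 (x) x 138 (y) x 72 high, origin at the centre of its underside. The rim is 5 thick; inside it is an opening 180 (x) x 128 (y), so the cover has 5 mm to spare all round. A white ledge 14 wide runs round inside the rim, its top 10 below the rim's top (62 above the origin); the eggs lie below the ledge. With the cover home, its underside is on the ledge and its plate's top is 2 below the rim's top.
- tray_ledge (a point): centre of the tray's opening at the height of the ledge's top; axes as the tray's
- stud1 (a joint): orange friction stud, 12 diameter, standing up from the tray's ledge at x = 75, y = 49 mm from the tray's centre (tray axes). Value: how far it has been pushed down, 0 (8 mm proud of the ledge) to 0.008 m (flush). It has no spring: it sinks when pushed with about 6 N and stays where it is left; at the start it is 0 to 3 mm down. The cover's weight alone does not sink it; when one corner is pushed down the opposite one may rise and must be pushed in its turn.
- stud2 (a joint): orange friction stud, 12 diameter, standing up from the tray's ledge at x = 75, y = -49 mm from the tray's centre (tray axes). Value: how far it has been pushed down, 0 (8 mm proud of the ledge) to 0.008 m (flush). It has no spring: it sinks when pushed with about 6 N and stays where it is left; at the start it is 0 to 3 mm down. The cover's weight alone does not sink it; when one corner is pushed down the opposite one may rise and must be pushed in its turn.
- stud3 (a joint): orange friction stud, 12 diameter, standing up from the tray's ledge at x = -75, y = 49 mm from the tray's centre (tray axes). Value: how far it has been pushed down, 0 (8 mm proud of the ledge) to 0.008 m (flush). It has no spring: it sinks when pushed with about 6 N and stays where it is left; at the start it is 0 to 3 mm down. The cover's weight alone does not sink it; when one corner is pushed down the opposite one may rise and must be pushed in its turn.
- stud4 (a joint): orange friction stud, 12 diameter, standing up from the tray's ledge at x = -75, y = -49 mm from the tray's centre (tray axes). Value: how far it has been pushed down, 0 (8 mm proud of the ledge) to 0.008 m (flush). It has no spring: it sinks when pushed with about 6 N and stays where it is left; at the start it is 0 to 3 mm down. The cover's weight alone does not sink it; when one corner is pushed down the opposite one may rise and must be pushed in its turn.
- crate: fixed green open crate, outside 200 (x) x 140 (y) x 25 high, walls and floor 5 thick; origin at the centre of its underside. Its -x half is free; the old pack stands in its +x half.
- old_pack: earlier returned pack already in the crate: brown card box 54 (x) x 84 (y) x 40 high with a white band, standing in the crate's +x half (centre about 62 mm from the crate's centre); bystander, to be left alone; origin at the centre of its underside
- card_stand: price card stand: black foot 50 x 36 x 12, thin steel stem and a blank white card, 113 high in all; bystander, to be left alone; origin at the centre of its underside
- spray: slim white bottle with blue cap, 40 diameter, 115 high; bystander, to be left alone; origin at the centre of its underside
- label_roll: white ring-shaped label roll, 60 outside diameter, 28 high; bystander, to be left alone; origin at the centre of its underside
- carton: closed yellowish pulp egg carton 100 x 150 x 63 high; bystander, to be left alone; origin at the centre of its underside
- scanner: black, grey and yellow hand scanner lying flat, about 155 long (along x, from -60 to +95) x 60 x 36 high; bystander, to be left alone; origin at the centre of its underside
- bag_clip: red plastic bag clip lying flat, 70 x 40 x 10 high; bystander, to be left alone; origin at the centre of its underside
- pen_cup: empty grey cup, 60 rim diameter, 70 high; bystander, to be left alone; origin at the centre of its underside
Not all that is in view belongs to the job. What is meant by the crate is not black, and is the larger of those in its own colour.

How it is judged:
On the way, in this order (a step that is already met when the one before it is completed fails the run):
1. the yellow pack stands upright on the crate's floor (x of pack in the frame of crate between -0.095 and 0.095 m and y of pack in the frame of crate between -0.065 and 0.065 m and z of pack in the frame of crate below 0.012 m and angle between pack's own z axis and vertical below 0.1 rad), for 0.2 s.
2. the cover lies inside the tray's rim while at least one stud still stands up (the studs are pushed in through the cover, not beforehand) (x of cover in the frame of tray_ledge between -0.01 and 0.01 m and y of cover in the frame of tray_ledge between -0.01 and 0.01 m and z of cover in the frame of tray_ledge below 0.0095 m and value of joint any of stud1, stud2, stud3, stud4 below 0.0045 m), for 0.02 s.
At the end, for the whole second after the job is handed in: The cover lies inside the tray's rim (within 10 mm of its centre), its underside less than 1.8 mm above the ledge, level within 0.015 rad, all four studs pushed at least 6.2 mm down; the yellow pack stands upright (within 0.1 rad) on the crate's floor, inside its walls; both at rest and released (all of step 1 and x of cover in the frame of tray_ledge between -0.01 and 0.01 m and y of cover in the frame of tray_ledge between -0.01 and 0.01 m and z of cover in the frame of tray_ledge below 0.0018 m and angle between cover's own z axis and vertical below 0.015 rad and linear speed of each of cover, pack below 0.02 m/s and value of joint each of stud1, stud2, stud3, stud4 above 0.0062 m); the robot touches nothing.
It fails at once if a bystander is moved more than 30 mm (distance of any of old_pack, card_stand, spray, label_roll, carton, scanner, bag_clip, pen_cup from where it was at the start of the episode above 0.03 m).
It fails at once if the card stand or the bottle is tipped over (angle between any of card_stand, spray's own z axis and vertical above 0.5 rad).
It fails at once if the cover is dropped or flung into the tray instead of being laid in (falls into the rim at more than 0.7 m/s) (linear speed of cover above 0.7 m/s and distance between cover and tray_ledge below 0.02 m).
It also fails if it takes over 61 s, if anything falls off the work surface, if the arm or the gripper's body presses on something with over 40 N, if the wrist force passes 120 N, or if a joint passes its speed limit or range.

## Working session

There is one attempt and no reset: what is moved stays moved. The work goes in short steps, Python scripts to look and compute and a tool call to move; the robot and the scene stay as the last step left them, time stands still between calls to the robot, and variables do not carry over. Pictures are saved under pics/ and viewed, and the job is handed in when it is done.

Besides the shell and the picture viewer there is one more tool, called after ">>>" in YAML: its name, and indented under it one key for each argument. jog_arm: Moves the arm, as the interface text tells. Its arguments: {"type":"object","properties":{"turn":{"type":"array"},"slide":{"type":"array"},"grip":{"type":"array"},"newtons":{"type":"number"}},"required":["turn","slide","grip"]}

```bash
mkdir -p pics
cat > h.py <<'E'
import numpy as np, cv2
from workcell import bot, eyes, nets
def shot(cam,name):
    p=eyes.read_camera(cam); cv2.imwrite(f'pics/{name}.png',cv2.cvtColor(p['img'],cv2.COLOR_RGB2BGR)); return p
def w(p,xyz): return np.array(p['rotation'])@np.array(xyz)+np.array(p['position'])
def cloud(p):
    K=np.array(p['intrinsics']);d=p['depth'];v,u=np.mgrid[0:400,0:640]
    P=np.stack([(u-K[0,2])/K[0,0]*d,(v-K[1,2])/K[1,1]*d,d],-1)
    W=P@np.array(p['rotation']).T+np.array(p['position']); W[d==0]=np.nan; return W
E
python3 - <<'E'
from h import *
np.set_printoptions(precision=4,suppress=True)
s=bot.read_state();print(s)
for c in ['top','scene']:
    p=shot(c,c+'0');print(c,p['position'],p['rotation'],p['intrinsics'])
    for t in ['cover','pack','egg_tray','crate','flat_stack','old_pack','card_stand','spray','carton','stud1','label_roll','scanner','bag_clip','pen_cup']:
        print(t,[(w(p,r['xyz']).round(3).tolist(),round(r['conf'],2)) for r in nets.search_frame(t,p)])
E
```

```text
{'time': 0.0, 'q': array([-1.3399,  0.2648,  1.6054,  0.    ,  1.2737, -0.0369]), 'joint_vel': array([-0.0001,  0.0007, -0.0003, -0.0011, -0.0011,  0.0015]), 'joint_torque': array([  0.0002, -51.5107, -36.7316,  -0.0001,   0.0129,  -0.    ]), 'tool_pos': array([ 0.1785, -0.6503,  0.2469]), 'tcp_rot': array([-0.2802,  2.0808, -2.076 ]), 'wrist_force': array([ 0.3976, -0.6163, -0.7421]), 'torque': array([ 0.048 , -0.0392, -0.0008]), 'width': 1.0042573924066687}
top [0.4096 0.1161 1.3392] [-2.1578  2.2202 -0.054 ] [[401.7338   0.     318.6114]
 [  0.     401.7338 199.6524]
 [  0.       0.       1.    ]]
cover [([-0.604, -0.897, 0.326], 0.91)]
pack [([-0.769, -1.063, 0.16], 0.77), ([-0.058, -0.351, 0.872], 0.59)]
egg_tray [([-0.056, -0.349, 0.874], 0.63)]
crate [([1.811, 1.517, 2.74], 0.95), ([0.814, 0.52, 1.744], 0.61)]
flat_stack [([-0.488, -0.782, 0.442], 0.81), ([0.452, 0.159, 1.382], 0.48)]
old_pack [([0.597, 0.304, 1.527], 0.61)]
card_stand [([0.45, 0.156, 1.38], 0.52)]
spray [([-0.441, -0.735, 0.488], 0.68), ([-0.598, -0.892, 0.332], 0.3)]
carton [([0.095, -0.198, 1.025], 0.97)]
s
[... 525 characters left out ...]
[3.251, 2.66, 3.107], 0.96)]
egg_tray [([2.377, 1.786, 2.233], 0.96)]
crate [([1.729, 1.138, 1.585], 0.96), ([1.773, 1.182, 1.629], 0.91), ([1.153, 0.561, 1.008], 0.88)]
flat_stack []
old_pack [([1.701, 1.109, 1.557], 0.71)]
card_stand [([2.101, 1.51, 1.957], 0.72), ([2.288, 1.697, 2.144], 0.26)]
spray [([2.788, 2.197, 2.644], 0.73)]
carton [([1.533, 0.941, 1.389], 0.73)]
stud1 [([3.251, 2.659, 3.107], 0.38)]
label_roll [([2.287, 1.695, 2.142], 0.85), ([1.698, 1.107, 1.554], 0.42)]
scanner [([2.776, 2.185, 2.632], 0.89), ([2.286, 1.695, 2.142], 0.63)]
bag_clip [([2.789, 2.198, 2.645], 0.72), ([2.372, 1.781, 2.228], 0.68), ([2.249, 1.658, 2.105], 0.54)]
pen_cup [([3.035, 2.444, 2.891], 0.66)]
```

Camera rotation is a rotation vector; fix that.

```bash
sed -i "s/np.array(p\['rotation'\])/R(p)/g" h.py
cat >> h.py <<'E'
from scipy.spatial.transform import Rotation as Ro
def R(p): return Ro.from_rotvec(p['rotation']).as_matrix()
E
python3 - <<'E'
from h import *
for c in ['top','scene']:
    p=shot(c,c+'1')
    for t in ['cover','pack','egg_tray','crate','flat_stack','old_pack','card_stand','spray','carton','stud1','label_roll','scanner','bag_clip','pen_cup']:
        print(t,[(w(p,r['xyz']).round(3).tolist(),round(r['conf'],2)) for r in nets.search_frame(t,p)])
E
```

```text
cover [([0.457, -0.323, 0.056], 0.6), ([0.47, 0.327, 0.007], 0.54), ([0.527, -0.333, 0.106], 0.44)]
pack [([0.529, -0.335, 0.107], 0.81)]
egg_tray [([0.554, 0.016, 0.059], 0.56)]
crate [([0.246, 0.427, 0.003], 0.78), ([0.34, 0.651, 0.001], 0.78), ([0.471, 0.329, 0.006], 0.74), ([0.457, -0.32, 0.055], 0.35)]
flat_stack [([0.447, -0.283, 0.05], 0.8)]
old_pack [([0.545, 0.303, 0.046], 0.75)]
card_stand [([0.477, 0.164, 0.016], 0.5)]
spray [([0.553, -0.159, 0.073], 0.74)]
carton [([0.744, 0.264, 0.062], 0.58)]
stud1 [([0.72, -0.26, 0.029], 0.53)]
label_roll [([0.744, 0.267, 0.064], 0.54), ([0.733, -0.05, 0.029], 0.52)]
scanner [([0.722, -0.259, 0.028], 0.69), ([0.558, 0.012, 0.052], 0.41)]
bag_clip []
pen_cup [([0.352, -0.174, 0.034], 0.73), ([0.531, -0.333, 0.106], 0.21)]
cover [([0.463, -0.307, 0.063], 0.88)]
pack [([0.538, -0.323, 0.105], 0.89), ([0.766, 0.278, 0.067], 0.21)]
egg_tray [([0.568, 0.02, 0.053], 0.85)]
crate [([0.248, 0.43, -0.0], 0.82), ([0.335, 0.646, 0.002], 0.74), ([0.466, 0.334, 0.003], 0.61)]
flat_stack [([0.511, -0.277, 0.033], 0.92)]
old_pack [([0.559, 0.309, 0.046], 0.88)]
card_stand [([0.482, 0.164, 0.011], 0.68), ([0.57, 0.022, 0.052], 0.37)]
spray [([0.575, -0.16, 0.063], 0.67), ([0.736, -0.251, 0.029], 0.65)]
carton [([0.768, 0.275, 0.066], 0.96)]
stud1 []
label_roll [([0.738, -0.048, 0.025], 0.81)]
scanner [([0.735, -0.25, 0.03], 0.59)]
bag_clip [([0.364, 0.164, 0.01], 0.59)]
pen_cup [([0.362, -0.153, 0.046], 0.67)]
```

View pics/top0.png

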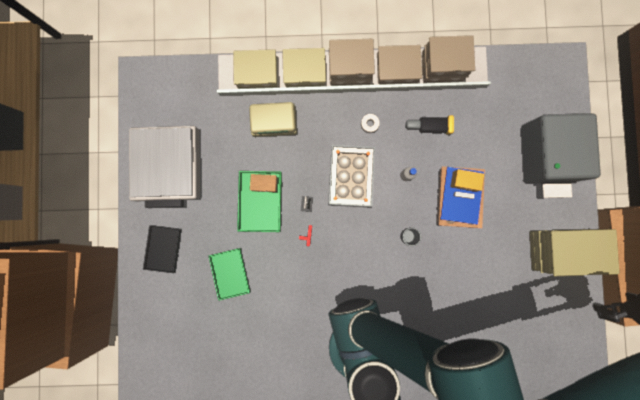

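View pics/scene0.png

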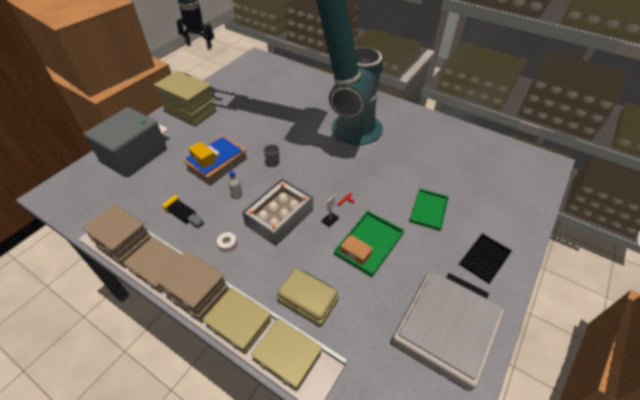

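The top view shows the cover (blue) with the pack at px (465,180), the tray at (351,177), the large green crate with the old pack at (260,200), the smaller decoy crate at (229,273), the card stand at (307,203) and the bottle at (409,173). Next I'll measure the poses from colour and depth.

```bash
cat >> h.py <<'E'
def rect(W,m):
    q=W[m]; q=q[~np.isnan(q).any(1)]
    r=cv2.minAreaRect((q[:,:2]*1000).astype(np.float32)); return [np.round(r[0],1).tolist(),np.round(r[1],1).tolist(),round(r[2],1)],len(q),np.nanmedian(q[:,2]).round(4)
def box(W,x0,x1,y0,y1,z0,z1): return (W[...,0]>x0)&(W[...,0]<x1)&(W[...,1]>y0)&(W[...,1]<y1)&(W[...,2]>z0)&(W[...,2]<z1)
E
python3 - <<'E'
from h import *
p=shot('top','top2');W=cloud(p)
print('pack',rect(W,box(W,.4,.65,-.42,-.2,.095,.13)))
hsv=cv2.cvtColor(p['img'],cv2.COLOR_RGB2HSV);H,S,V=[hsv[...,i] for i in range(3)]
print('blue plate',rect(W,box(W,.35,.65,-.45,-.2,.05,.065)&(H>105)&(H<130)&(S>150)))
print('stack+plate',rect(W,box(W,.35,.65,-.45,-.2,.04,.065)))
print('rib',rect(W,box(W,.35,.65,-.45,-.2,.068,.085)))
print('tray rim',rect(W,box(W,.4,.7,-.12,.12,.064,.085)))
print('tray all',rect(W,box(W,.4,.7,-.12,.12,.03,.085)))
print('crate green rim',rect(W,box(W,.3,.65,.22,.42,.018,.03)))
print('crate green',rect(W,box(W,.3,.65,.22,.42,-.01,.03)&(H>45)&(H<80)&(S>120)))
print('oldpack',rect(W,box(W,.3,.65,.22,.42,.038,.06)))
print('spray',rect(W,box(W,.5,.62,-.22,-.1,.02,.14)))
print('cup',rect(W,box(W,.3,.42,-.22,-.12,.02,.14)))
print('card',rect(W,box(W,.42,.55,.1,.22,.006,.14)))
im=cv2.cvtColor(p['img'],cv2.COLOR_RGB2BGR)
a=cv2.resize(im[140:240,320:500],None,fx=4.4,fy=4.4,interpolation=cv2.INTER_CUBIC);cv2.imwrite('pics/zoom2.png',a)
a=cv2.resize(im[150:250,220:330],None,fx=5,fy=5,interpolation=cv2.INTER_CUBIC);cv2.imwrite('pics/zoom2b.png',a)
E
```

```text
pack ([[529.1, -339.6], [85.1, 55.4], 78.3], 505, np.float64(0.1073))
blue plate ([[483.7, -332.7], [114.6, 163.7], 80.5], 1037, np.float64(0.0575))
stack+plate ([[479.5, -334.1], [140.3, 190.3], 84.5], 1868, np.float64(0.0562))
rib ([[506.9, -321.3], [101.6, 56.2], 44.0], 139, np.float64(0.0768))
tray rim ([[556.9, 17.8], [138.4, 190.8], 85.3], 525, np.float64(0.07))
tray all ([[556.9, 17.8], [138.5, 190.8], 85.3], 2163, np.float64(0.0588))
crate green rim ([[443.3, 326.1], [153.5, 296.9], 82.4], 375, np.float64(0.0239))
crate green ([[424.0, 298.5], [109.6, 299.2], 51.8], 54, np.float64(0.0234))
oldpack ([[544.8, 304.8], [84.7, 54.0], 85.3], 427, np.float64(0.0447))
spray ([[558.7, -163.8], [39.1, 33.4], 19.4], 164, np.float64(0.0783))
cup ([[358.8, -163.5], [57.1, 56.5], 87.7], 182, np.float64(0.06))
card ([[477.6, 168.7], [123.5, 77.9], 35.6], 178, np.float64(0.012))
```

View pics/zoom2.png

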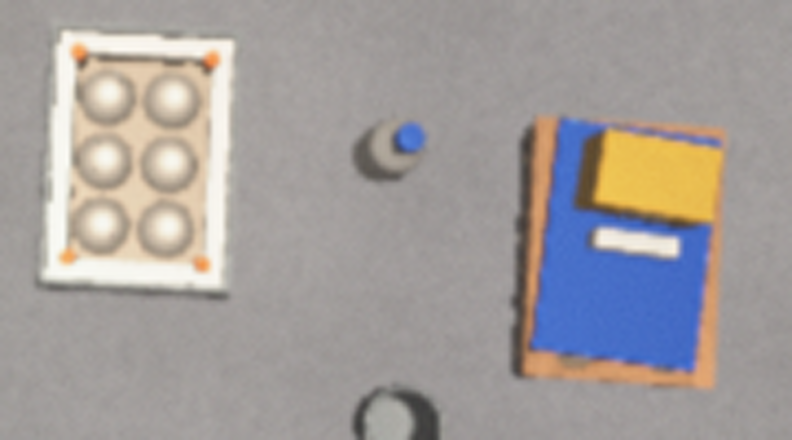

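View pics/zoom2b.png

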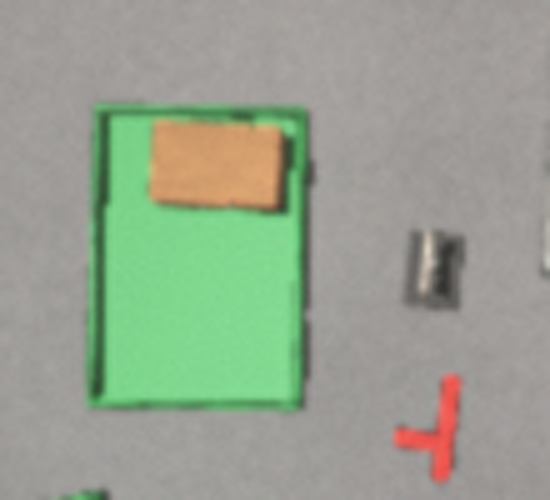

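```bash
cat >> h.py <<'E'
def plan(x,y,z,yaw):
    """target TCP xyz, yaw deg of jaw axis (mod 180). prints turn about tool y, then slide mm in the turned tool frame"""
    s=bot.read_state();Rt=Ro.from_rotvec(s['tcp_rot']).as_matrix()
    best=None
    for k in (0,180,-180):
        c=np.radians(yaw+k);zz=np.array([np.cos(c),np.sin(c),0]);yy=np.array([0,0,-1.]);xx=np.cross(yy,zz)
        T=np.stack([xx,yy,zz],1);rv=Ro.from_matrix(Rt.T@T).as_rotvec()
        if best is None or np.linalg.norm(rv)<np.linalg.norm(best[0]):best=(rv,T)
    rv,T=best
    d=np.array([x,y,z])-s['tool_pos']
    print('t',round(s['time'],2),'pos',s['tool_pos'].round(4),'turn',rv.round(4),'slide',(T.T@d*1000).round(1),'F',s['wrist_force'].round(1),'M',s['torque'].round(2),'w',round(s['width'],3),'q6',s['q'][5].round(2))
    print('tool axes(cols now)\n',Rt.round(3))
E
python3 - <<'E'
from h import *
p=shot('top','top3');W=cloud(p)
hsv=cv2.cvtColor(p['img'],cv2.COLOR_RGB2HSV);H,S,V=[hsv[...,i] for i in range(3)]
print('rib',rect(W,box(W,.35,.65,-.45,-.2,.068,.09)&(S<70)))
m=box(W,.3,.65,.22,.42,-.01,.035)&(S>90)&(H>40)&(H<90)
n,l,st,_=cv2.connectedComponentsWithStats(m.astype(np.uint8));print(st[1:])
for i in range(1,n):
    if st[i,4]>200:
        print('crate',rect(W,l==i)); print('rim',rect(W,(l==i)&(W[...,2]>.017)))
print('packtop',rect(W,box(W,.4,.65,-.42,-.2,.1,.13)&(S>100)))
plan(.529,-.34,.2,-11)
E
```

```text
rib ([[505.1, -321.7], [99.3, 55.1], 46.2], 112, np.float64(0.0765))
[[ 238  171   43   61 2015]
 [ 231  249   11   10   92]]
crate ([[485.9, 320.6], [139.0, 198.0], 88.0], 2015, np.float64(0.0057))
rim ([[485.9, 320.6], [139.0, 198.0], 88.0], 273, np.float64(0.024))
packtop ([[527.9, -340.2], [84.5, 52.6], 78.5], 469, np.float64(0.1074))
t 3.1 pos [ 0.1786 -0.6509  0.2482] turn [ 1.000e-04 -1.111e+00 -0.000e+00] slide [-372.1   48.2  284.7] F [-0.9  1.1 -0.6] M [-0.05 -0.02 -0.03] w 0.997 q6 -0.04
tool axes(cols now)
 [[-0.964 -0.     0.265]
 [-0.265  0.    -0.964]
 [ 0.    -1.    -0.   ]]
```

>>> jog_arm:
  turn:
    - [0,-0.14,0]
    - [0,-0.14,0]
    - [0,-0.14,0]
    - [0,-0.14,0]
    - [0,-0.14,0]
  slide:
    - [-30,0,0]
    - [-35,0,0]
    - [-40,0,0]
    - [-40,0,10]
    - [-40,0,10]
  grip: [100,100,100,100,100]

```text
time: 3.6
tool_pos: [0.3469, -0.5675, 0.2484]
tcp_rot: [-0.864, 1.634, -1.635]
wrist_force: [-0.5, -0.0, -0.3]
width: 0.998
```

>>> jog_arm:
  turn:
    - [0,-0.14,0]
    - [0,-0.14,0]
    - [0,-0.13,0]
    - [0,0,0]
    - [0,0,0]
  slide:
    - [-35,0,30]
    - [-35,0,30]
    - [-30,0,30]
    - [0,0,0]
    - [0,0,0]
  grip: [100,100,100,100,100]

```text
time: 4.1
tool_pos: [0.4714, -0.5186, 0.2481]
tcp_rot: [-1.113, 1.349, -1.349]
wrist_force: [-0.3, 0.8, -0.6]
width: 0.997
```

```bash
python3 -c "
from h import *
plan(.529,-.34,.15,-11.5)"
```

```text
t 4.1 pos [ 0.4714 -0.5186  0.2481] turn [0.0006 0.0092 0.0002] slide [-186.5   98.1   20.9] F [-0.3  0.8 -0.6] M [ 0.02  0.03 -0.02] w 0.997 q6 -0.68
tool axes(cols now)
 [[-0.19  -0.001  0.982]
 [-0.982 -0.    -0.19 ]
 [ 0.    -1.    -0.001]]
```

>>> jog_arm:
  turn:
    - [0,0.009,0]
    - [0,0,0]
    - [0,0,0]
    - [0,0,0]
    - [0,0,0]
  slide:
    - [-40,0,5]
    - [-40,18,5]
    - [-40,20,5]
    - [-40,30,5]
    - [-26,30,1]
  grip: [100,100,100,100,100]

```text
time: 4.6
tool_pos: [0.5278, -0.3406, 0.1504]
tcp_rot: [-1.105, 1.356, -1.359]
wrist_force: [-0.4, 0.7, -0.5]
width: 0.995
```

```bash
python3 -c "
from h import *
plan(.529,-.34,.098,-11.5)
p=shot('top','a1');shot('scene','a1s')
im=cv2.imread('pics/a1s.png')[110:210,160:310];cv2.imwrite('pics/a1z.png',cv2.resize(im,None,fx=5,fy=5,interpolation=2))"
```

```text
t 4.6 pos [ 0.5278 -0.3406  0.1504] turn [-0.0016 -0.0033  0.0005] slide [-0.8 52.4  1.1] F [-0.4  0.7 -0.5] M [-0.03 -0.   -0.03] w 0.995 q6 -0.41
tool axes(cols now)
 [[-0.203  0.001  0.979]
 [-0.979 -0.001 -0.203]
 [ 0.001 -1.     0.002]]
```

View pics/a1z.png

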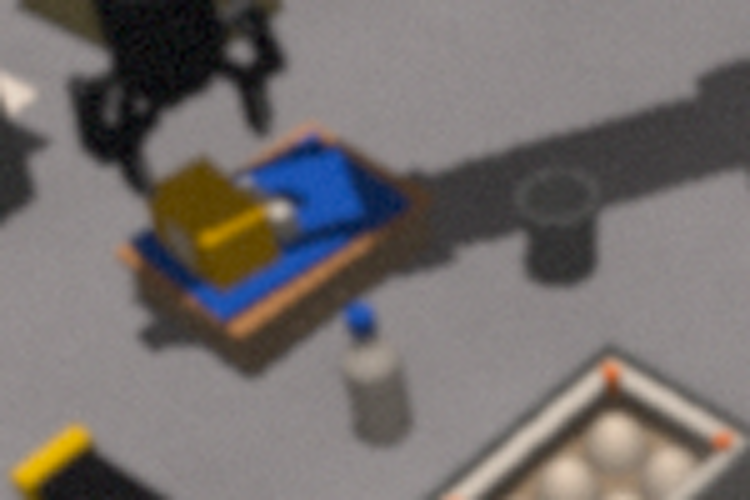

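The zoomed scene view shows the open fingers straddling the pack at about (200,230), with the rib beside it at (280,215). I'll descend and grip.

>>> jog_arm:
  turn:
    - [0,0,0]
    - [0,0,0]
    - [0,0,0]
    - [0,0,0]
    - [0,0,0]
  slide:
    - [0,26,1]
    - [0,26,0]
    - [0,0,0]
    - [0,0,0]
    - [0,0,0]
  grip: [100,100,50,50,50]
  newtons: 40

```text
time: 5.2
tool_pos: [0.5297, -0.3435, 0.1008]
tcp_rot: [-1.105, 1.354, -1.36]
wrist_force: [-0.4, -0.0, -2.3]
width: 0.626
```

>>> jog_arm:
  turn:
    - [0,0,0]
    - [0,0,0]
    - [0,0,0]
    - [0,0,0]
    - [0,0,0]
  slide:
    - [0,0,0]
    - [0,0,0]
    - [0,0,0]
    - [0,-5,0]
    - [0,-10,0]
  grip: [40,40,40,40,40]

```text
time: 5.7
tool_pos: [0.5281, -0.3406, 0.1126]
tcp_rot: [-1.107, 1.359, -1.354]
wrist_force: [-0.8, 0.5, -0.9]
width: 0.623
```

>>> jog_arm:
  turn:
    - [0,0,0]
    - [0,0,0]
    - [0,0,0]
    - [0,0,0]
    - [0,0,0]
  slide:
    - [0,-30,0]
    - [0,-40,0]
    - [0,-40,0]
    - [0,-25,0]
    - [0,0,0]
  grip: [40,40,40,40,40]

```text
time: 6.2
tool_pos: [0.5314, -0.343, 0.2548]
tcp_rot: [-1.104, 1.347, -1.364]
wrist_force: [0.2, -0.3, -1.1]
width: 0.628
```

```bash
python3 -c "
from h import *
plan(.446,.322,.248,-2)
p=shot('top','a2');W=cloud(p)
hsv=cv2.cvtColor(p['img'],cv2.COLOR_RGB2HSV);H,S,V=[hsv[...,i] for i in range(3)]
print('blue',rect(W,box(W,.35,.65,-.45,-.2,.05,.065)&(H>105)&(H<130)&(S>150)))
s=shot('scene','a2s')
im=cv2.imread('pics/a2s.png')[60:210,110:310];cv2.imwrite('pics/a2z.png',cv2.resize(im,None,fx=4,fy=4,interpolation=2))"
```

```text
t 6.2 pos [ 0.5314 -0.343   0.2548] turn [-0.009  -0.1669  0.0046] slide [-661.6    6.8 -108.6] F [ 0.2 -0.3 -1.1] M [ 0.   -0.01 -0.02] w 0.628 q6 -0.41
tool axes(cols now)
 [[-0.2    0.008  0.98 ]
 [-0.98  -0.006 -0.2  ]
 [ 0.004 -1.     0.009]]
blue ([[483.2, -333.0], [115.1, 164.2], 81.0], 973, np.float64(0.0576))
```

View pics/a2z.png

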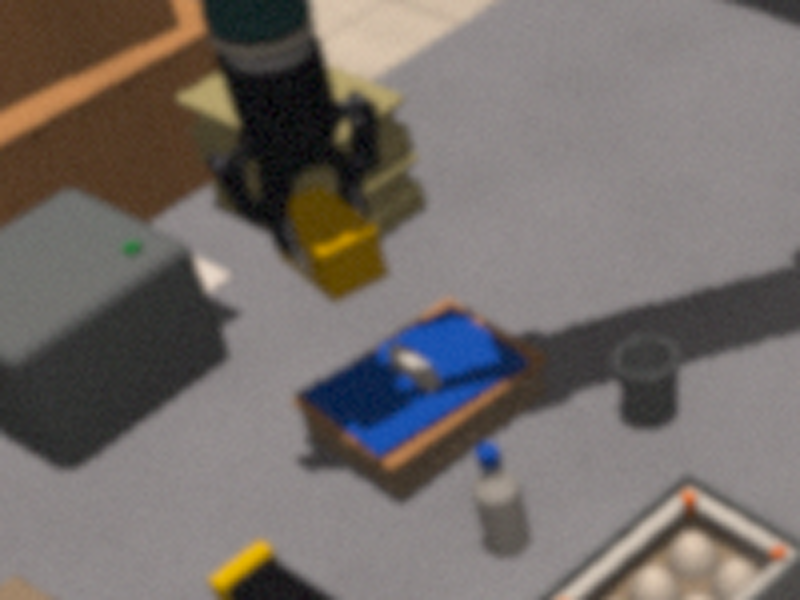

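The pack is held level in the gripper at about (335,240), and the cover still lies on the stack with its rib at (415,368). Next is the transfer to the crate.

>>> jog_arm:
  turn:
    - [0,-0.08,0]
    - [0,-0.085,0]
    - [0,0,0]
    - [0,0,0]
    - [0,0,0]
  slide:
    - [-20,0,0]
    - [-30,0,-5]
    - [-40,0,-7]
    - [-45,0,-8]
    - [-45,0,-8]
  grip: [40,40,40,40,40]

```text
time: 6.8
tool_pos: [0.5114, -0.1588, 0.2452]
tcp_rot: [-1.193, 1.242, -1.233]
wrist_force: [0.0, 1.0, -1.4]
width: 0.618
```

>>> jog_arm:
  turn:
    - [0,0,0]
    - [0,0,0]
    - [0,0,0]
    - [0,0,0]
    - [0,0,0]
  slide:
    - [-45,0,-8]
    - [-45,0,-8]
    - [-45,0,-8]
    - [-45,0,-8]
    - [-45,0,-8]
  grip: [40,40,40,40,40]

```text
time: 7.3
tool_pos: [0.4795, 0.0671, 0.2456]
tcp_rot: [-1.195, 1.24, -1.235]
wrist_force: [0.7, -0.6, -0.5]
width: 0.624
```

>>> jog_arm:
  turn:
    - [0,0,0]
    - [0,0,0]
    - [0,0,0]
    - [0,0,0]
    - [0,0,0]
  slide:
    - [-45,0,-8]
    - [-45,0,-8]
    - [-45,0,-8]
    - [-45,0,-8]
    - [-30,0,-5]
  grip: [40,40,40,40,40]

```text
time: 7.8
tool_pos: [0.4502, 0.2788, 0.2455]
tcp_rot: [-1.197, 1.238, -1.234]
wrist_force: [-0.2, -0.7, -0.3]
width: 0.627
```

```bash
python3 -c "
from h import *
plan(.446,.322,.06,-2)"
```

```text
t 7.8 pos [0.4502 0.2788 0.2455] turn [ 0.0045 -0.0003  0.0018] slide [-43.1 185.5  -5.7] F [-0.2 -0.7 -0.3] M [-0.02  0.02  0.04] w 0.627 q6 0.54
tool axes(cols now)
 [[-0.035 -0.005  0.999]
 [-0.999 -0.002 -0.035]
 [ 0.002 -1.    -0.005]]
```

>>> jog_arm:
  turn:
    - [0,0,0]
    - [0,0,0]
    - [0,0,0]
    - [0,0,0]
    - [0,0,0]
  slide:
    - [-30,0,-3]
    - [-13,20,-3]
    - [0,45,0]
    - [0,45,0]
    - [0,40,0]
  grip: [40,40,40,40,40]

```text
time: 8.3
tool_pos: [0.4455, 0.3187, 0.0938]
tcp_rot: [-1.198, 1.238, -1.236]
wrist_force: [-0.4, 0.0, -1.2]
width: 0.617
```

>>> jog_arm:
  turn:
    - [0,0,0]
    - [0,0,0]
    - [0,0,0]
    - [0,0,0]
  slide:
    - [0,25,0]
    - [0,10,0]
    - [0,7,0]
    - [0,0,0]
  grip: [40,40,40,40]

```text
time: 8.7
tool_pos: [0.4477, 0.3196, 0.0557]
tcp_rot: [-1.193, 1.237, -1.236]
wrist_force: [-0.2, 0.2, -0.4]
width: 0.628
```

```bash
python3 -c "
from h import *
plan(.446,.322,.046,-2)
s=shot('scene','a3s')
im=cv2.imread('pics/a3s.png')[180:290,300:460];cv2.imwrite('pics/a3z.png',cv2.resize(im,None,fx=5,fy=5,interpolation=2))"
```

```text
t 8.7 pos [0.4477 0.3196 0.0557] turn [ 0.0013 -0.0021  0.0009] slide [-2.3  9.7 -1.8] F [-0.2  0.2 -0.4] M [-0.01 -0.03  0.01] w 0.628 q6 0.61
tool axes(cols now)
 [[-0.037 -0.001  0.999]
 [-0.999 -0.001 -0.037]
 [ 0.001 -1.    -0.001]]
```

View pics/a3z.png

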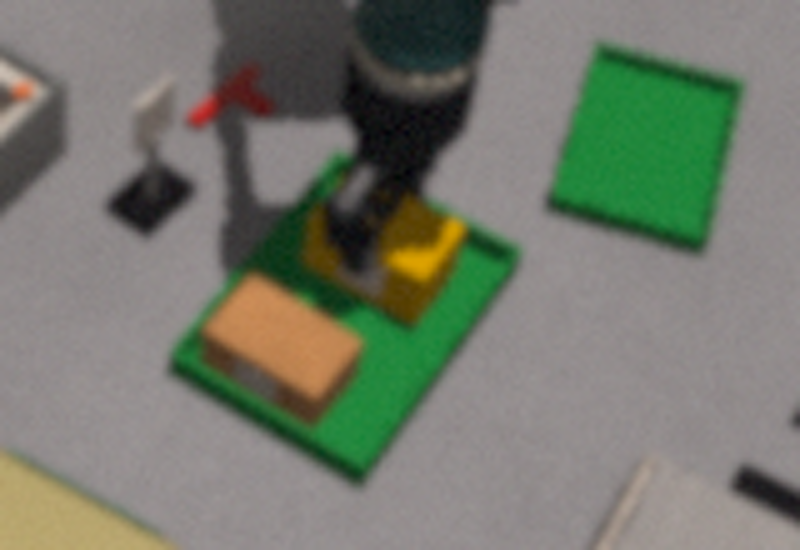

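The pack hangs about 10 mm above the larger crate's floor at (385,260), clear of the old pack at (280,350). I'll lower it until it touches.

>>> jog_arm:
  turn:
    - [0,0,0]
    - [0,0,0]
    - [0,0,0]
    - [0,0,0]
  slide:
    - [0,5,0]
    - [0,3,0]
    - [0,2,0]
    - [0,0,0]
  grip: [40,40,40,40]

```text
time: 9.15
tool_pos: [0.4488, 0.3203, 0.0471]
tcp_rot: [-1.19, 1.236, -1.236]
wrist_force: [0.7, 0.2, 0.1]
width: 0.621
```

>>> jog_arm:
  turn:
    - [0,0,0]
    - [0,0,0]
    - [0,0,0]
  slide:
    - [0,1.5,0]
    - [0,1,0]
    - [0,0,0]
  grip: [40,40,40]

```text
time: 9.45
tool_pos: [0.4488, 0.3203, 0.047]
tcp_rot: [-1.191, 1.236, -1.236]
wrist_force: [-6.9, -4.1, 18.3]
width: 0.624
```

Contact (18 N). Releasing and rising.

>>> jog_arm:
  turn:
    - [0,0,0]
    - [0,0,0]
    - [0,0,0]
    - [0,0,0]
    - [0,0,0]
  slide:
    - [0,-2,0]
    - [0,0,0]
    - [0,0,0]
    - [0,0,0]
    - [0,0,0]
  grip: [70,90,100,100,100]

```text
time: 9.95
tool_pos: [0.448, 0.3198, 0.0455]
tcp_rot: [-1.192, 1.237, -1.236]
wrist_force: [0.4, 0.1, 0.1]
width: 1.003
```

>>> jog_arm:
  turn:
    - [0,0,0]
    - [0,0,0]
    - [0,0,0]
    - [0,0,0]
    - [0,0,0]
  slide:
    - [0,-10,0]
    - [0,-30,0]
    - [0,-45,0]
    - [0,-45,0]
    - [0,-45,0]
  grip: [100,100,100,100,100]

```text
time: 10.45
tool_pos: [0.4479, 0.3197, 0.2232]
tcp_rot: [-1.191, 1.236, -1.236]
wrist_force: [0.7, 1.0, 0.7]
width: 0.999
```

```bash
python3 -c "
from h import *
p=shot('top','a4');W=cloud(p)
hsv=cv2.cvtColor(p['img'],cv2.COLOR_RGB2HSV);H,S,V=[hsv[...,i] for i in range(3)]
blue=rect(W,box(W,.35,.65,-.45,-.2,.05,.066)&(H>105)&(H<130)&(S>150));print('blue',blue)
m=box(W,.35,.65,-.45,-.2,.07,.09)&(S<90);n,l,st,c=cv2.connectedComponentsWithStats(m.astype(np.uint8));print(st[1:])
i=1+np.argmax(st[1:,4]);print('rib',rect(W,l==i))
print('yellow in crate',rect(W,box(W,.36,.52,.25,.42,.04,.08)&(H<30)&(H>15)))
print('oldpack',rect(W,box(W,.5,.65,.22,.42,.038,.06)))
plan(.4837,-.333,.2,-9.5)
s=shot('scene','a4s')
im=cv2.imread('pics/a4s.png')[180:290,300:460];cv2.imwrite('pics/a4z.png',cv2.resize(im,None,fx=5,fy=5,interpolation=2))"
```

```text
blue ([[483.5, -332.0], [115.0, 163.8], 80.1], 1657, np.float64(0.0576))
[[454 192  20   7  88]]
rib ([[484.3, -332.2], [59.0, 14.4], 80.2], 88, np.float64(0.0769))
yellow in crate ([[448.1, 305.2], [48.9, 51.3], 88.6], 210, np.float64(0.0548))
oldpack ([[544.5, 304.6], [84.6, 54.2], 85.4], 423, np.float64(0.045))
t 10.5 pos [0.452  0.3224 0.2327] turn [-0.011   0.1289 -0.0089] slide [641.2  32.7 139.5] F [2.  2.2 5.7] M [ 0.07 -0.08 -0.03] w 0.999 q6 0.61
tool axes(cols now)
 [[-0.037  0.012  0.999]
 [-0.999  0.008 -0.037]
 [-0.008 -1.     0.012]]
```

View pics/a4z.png

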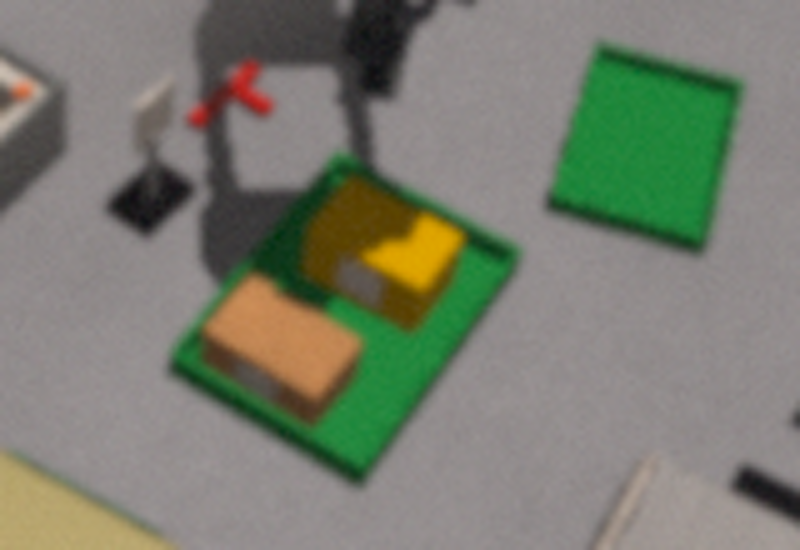

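View pics/a4.png

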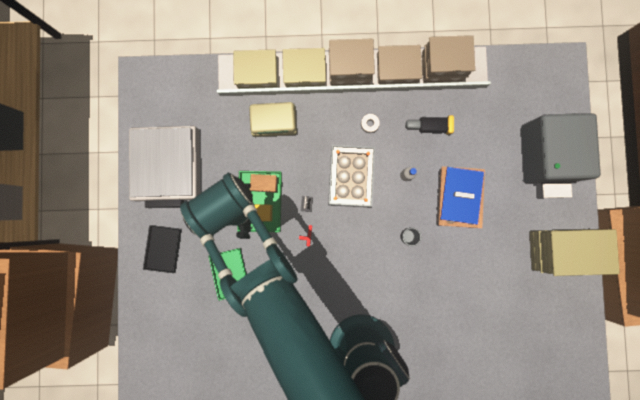

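The yellow pack stands upright in the crate at (385,250), beside the untouched old pack at (280,350). The top view shows the bare cover, rib at (465,195). Going to the cover.

>>> jog_arm:
  turn:
    - [0,0.07,0]
    - [0,0.065,0]
    - [0,0,0]
    - [0,0,0]
    - [0,0,0]
  slide:
    - [30,0,5]
    - [40,0,9]
    - [46,0,10]
    - [46,0,10]
    - [46,0,10]
  grip: [100,100,100,100,100]

```text
time: 11.05
tool_pos: [0.4624, 0.1064, 0.2212]
tcp_rot: [-1.123, 1.334, -1.334]
wrist_force: [0.5, -0.5, -0.0]
width: 0.999
```

>>> jog_arm:
  turn:
    - [0,0,0]
    - [0,0,0]
    - [0,0,0]
    - [0,0,0]
    - [0,0,0]
  slide:
    - [46,0,10]
    - [46,0,10]
    - [46,0,10]
    - [46,0,10]
    - [46,0,10]
  grip: [80,60,60,60,60]

```text
time: 11.55
tool_pos: [0.4723, -0.1291, 0.2213]
tcp_rot: [-1.122, 1.334, -1.335]
wrist_force: [1.4, 0.7, 0.2]
width: 0.598
```

>>> jog_arm:
  turn:
    - [0,0,0]
    - [0,0,0]
    - [0,0,0]
    - [0,0,0]
    - [0,0,0]
  slide:
    - [46,0,10]
    - [46,0,10]
    - [46,0,10]
    - [40,0,10]
    - [0,0,0]
  grip: [50,50,50,50,50]

```text
time: 12.05
tool_pos: [0.4815, -0.3143, 0.2211]
tcp_rot: [-1.122, 1.336, -1.34]
wrist_force: [-0.6, 0.4, -0.4]
width: 0.498
```

```bash
python3 -c "
from h import *
plan(.484,-.332,.1,-9.8)"
```

```text
t 12.05 pos [ 0.4815 -0.3143  0.2211] turn [-0.0011 -0.0054  0.0022] slide [ 17.  121.1   5.5] F [-0.6  0.4 -0.4] M [ 0.03 -0.02  0.02] w 0.498 q6 -0.44
tool axes(cols now)
 [[-0.176  0.001  0.984]
 [-0.984 -0.002 -0.176]
 [ 0.002 -1.     0.001]]
```

>>> jog_arm:
  turn:
    - [0,-0.005,0]
    - [0,0,0]
    - [0,0,0]
    - [0,0,0]
    - [0,0,0]
  slide:
    - [17,10,5.5]
    - [0,45,0]
    - [0,45,0]
    - [0,25,0]
    - [0,0,0]
  grip: [50,50,50,50,50]

```text
time: 12.55
tool_pos: [0.4805, -0.3239, 0.0903]
tcp_rot: [-1.129, 1.34, -1.322]
wrist_force: [-0.8, 1.1, -0.9]
width: 0.5
```

```bash
python3 -c "
from h import *
plan(.484,-.332,.0775,-9.8)
s=shot('scene','a5s')
im=cv2.imread('pics/a5s.png')[110:210,160:310];cv2.imwrite('pics/a5z.png',cv2.resize(im,None,fx=5,fy=5,interpolation=2))"
```

```text
t 12.55 pos [ 0.4805 -0.3239  0.0903] turn [ 0.0097  0.0053 -0.0049] slide [ 7.4 12.8  4.9] F [-0.8  1.1 -0.9] M [-0.03 -0.01 -0.02] w 0.5 q6 -0.47
tool axes(cols now)
 [[-0.165 -0.009  0.986]
 [-0.986  0.006 -0.165]
 [-0.005 -1.    -0.01 ]]
```

View pics/a5z.png

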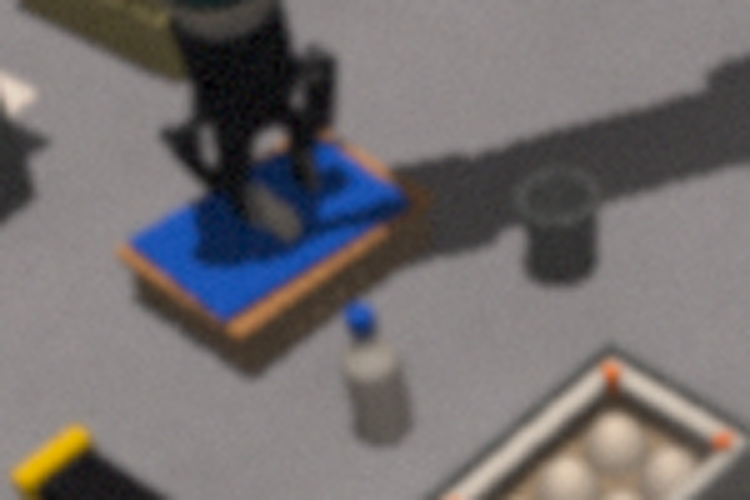

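The fingers straddle the rib at about (270,210). I'll take a settled reading before correcting.

>>> jog_arm:
  turn:
    - [0,0,0]
    - [0,0,0]
  slide:
    - [0,0,0]
    - [0,0,0]
  grip: [50,50]

```text
time: 12.8
tool_pos: [0.4858, -0.3281, 0.0984]
tcp_rot: [-1.125, 1.327, -1.334]
wrist_force: [1.0, -0.5, -0.5]
width: 0.498
```

```bash
python3 -c "
from h import *
plan(.484,-.332,.0775,-9.8)"
```

```text
t 12.8 pos [ 0.4858 -0.3281  0.0984] turn [-0.0039  0.0047  0.002 ] slide [ 4.2 20.9 -1.1] F [ 1.  -0.5 -0.5] M [-0.01 -0.04  0.05] w 0.498 q6 -0.47
tool axes(cols now)
 [[-0.166  0.003  0.986]
 [-0.986 -0.003 -0.166]
 [ 0.002 -1.     0.004]]
```

>>> jog_arm:
  turn:
    - [0,0,0]
    - [0,0,0]
    - [0,0,0]
    - [0,0,0]
    - [0,0,0]
  slide:
    - [4,10,0]
    - [0,6,0]
    - [0,3,0]
    - [0,0,0]
    - [0,0,0]
  grip: [50,50,50,50,50]

```text
time: 13.3
tool_pos: [0.4833, -0.331, 0.0767]
tcp_rot: [-1.126, 1.332, -1.331]
wrist_force: [-0.8, -0.2, -0.3]
width: 0.497
```

>>> jog_arm:
  turn:
    - [0,0,0]
    - [0,0,0]
    - [0,0,0]
    - [0,0,0]
    - [0,0,0]
  slide:
    - [0,0,0]
    - [0,0,0]
    - [0,0,0]
    - [0,0,0]
    - [0,0,0]
  grip: [30,10,5,5,5]
  newtons: 80

```text
time: 13.8
tool_pos: [0.4838, -0.3314, 0.0775]
tcp_rot: [-1.125, 1.33, -1.332]
wrist_force: [-0.3, 1.0, 2.8]
width: 0.141
```

```bash
python3 -c "
from h import *
plan(.484,-.332,.0775,-9.8)"
```

```text
t 13.8 pos [ 0.4838 -0.3314  0.0775] turn [-0.001   0.0041  0.0005] slide [0.6 0.  0.3] F [-0.3  1.   2.8] M [ 0.05  0.04 -0.  ] w 0.141 q6 -0.48
tool axes(cols now)
 [[-0.166  0.001  0.986]
 [-0.986 -0.001 -0.166]
 [ 0.    -1.     0.001]]
```

>>> jog_arm:
  turn:
    - [0,0,0]
    - [0,0,0]
    - [0,0,0]
    - [0,0,0]
    - [0,0,0]
  slide:
    - [0,-5,0]
    - [0,-20,0]
    - [0,-40,0]
    - [0,-40,0]
    - [0,-35,0]
  grip: [5,5,5,5,5]

```text
time: 14.3
tool_pos: [0.483, -0.3308, 0.2182]
tcp_rot: [-1.126, 1.332, -1.331]
wrist_force: [0.1, -1.4, -1.2]
width: 0.141
```

```bash
python3 -c "
from h import *
p=shot('top','a6');W=cloud(p)
hsv=cv2.cvtColor(p['img'],cv2.COLOR_RGB2HSV);H,S,V=[hsv[...,i] for i in range(3)]
print(rect(W,box(W,.3,.7,-.48,-.18,.15,.24)&(H>105)&(H<130)&(S>150)))
s=shot('scene','a6s')
plan(.5569,.0178,.2,-4.7)
im=cv2.imread('pics/a6s.png')[60:210,110:310];cv2.imwrite('pics/a6z.png',cv2.resize(im,None,fx=4,fy=4,interpolation=2))"
```

```text
([[481.1, -330.0], [116.8, 167.9], 78.7], 967, np.float64(0.1983))
t 14.4 pos [ 0.4862 -0.3332  0.2235] turn [-0.0093 -0.085   0.0054] slide [-355.6   23.5   41.7] F [ 0.8 -1.2 -1. ] M [-0.06 -0.01 -0.02] w 0.14 q6 -0.48
tool axes(cols now)
 [[-0.166  0.009  0.986]
 [-0.986 -0.006 -0.166]
 [ 0.005 -1.     0.01 ]]
```

View pics/a6z.png

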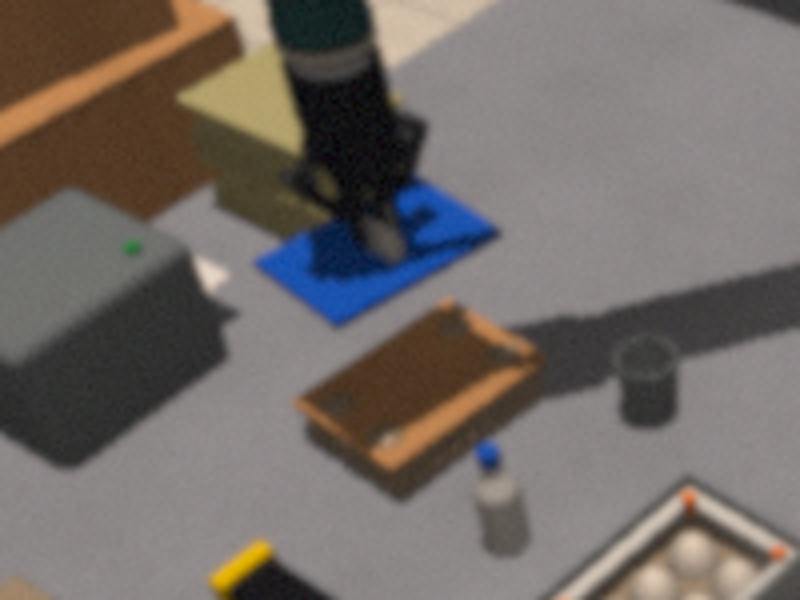

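The cover is lifted level and held by the rib at (380,235). Carrying it to the tray.

>>> jog_arm:
  turn:
    - [0,-0.042,0]
    - [0,-0.043,0]
    - [0,0,0]
    - [0,0,0]
    - [0,0,0]
  slide:
    - [-20,0,2]
    - [-30,0,4]
    - [-40,0,5]
    - [-45,0,5]
    - [-45,0,5]
  grip: [5,5,5,5,5]

```text
time: 14.9
tool_pos: [0.5209, -0.1524, 0.2152]
tcp_rot: [-1.17, 1.273, -1.268]
wrist_force: [0.6, -0.1, -1.8]
width: 0.141
```

>>> jog_arm:
  turn:
    - [0,0,0]
    - [0,0,0]
    - [0,0,0]
    - [0,0,0]
    - [0,0,0]
  slide:
    - [-45,0,5]
    - [-45,0,5]
    - [-40,0,5]
    - [-30,0,5]
    - [-15,0,1]
  grip: [5,5,5,5,5]

```text
time: 15.4
tool_pos: [0.5565, 0.0212, 0.2153]
tcp_rot: [-1.172, 1.27, -1.266]
wrist_force: [-0.5, -0.8, -1.4]
width: 0.145
```

>>> jog_arm:
  turn:
    - [0,0,0]
    - [0,0,0]
    - [0,0,0]
  slide:
    - [0,30,0]
    - [0,20,0]
    - [0,0,0]
  grip: [5,5,5]

```text
time: 15.7
tool_pos: [0.5535, 0.0184, 0.1622]
tcp_rot: [-1.177, 1.276, -1.265]
wrist_force: [-0.9, 0.8, -2.1]
width: 0.136
```

```bash
python3 -c "
from h import *
p=shot('top','a7');W=cloud(p)
hsv=cv2.cvtColor(p['img'],cv2.COLOR_RGB2HSV);H,S,V=[hsv[...,i] for i in range(3)]
m=box(W,.4,.72,-.15,.18,.11,.2)&(H>105)&(H<130)&(S>150);print(rect(W,m))
q=W[m];A=np.c_[q[:,:2]-q[:,:2].mean(0),np.ones(len(q))];print(np.linalg.lstsq(A,q[:,2],rcond=None)[0])
plan(.5569,.0178,.1,-4.7)
shot('scene','a7s')
im=cv2.imread('pics/a7s.png')[110:260,210:370];cv2.imwrite('pics/a7z.png',cv2.resize(im,None,fx=4,fy=4,interpolation=2))"
```

```text
([[518.5, 18.2], [112.7, 98.9], 83.6], 382, np.float64(0.1433))
[-0.010089    0.00098508  0.14329243]
t 15.75 pos [0.5549 0.0182 0.1643] turn [ 0.006  -0.0002  0.0007] slide [ 0.3 64.3  2. ] F [-0.2 -0.1 -1.2] M [ 0.01 -0.01  0.02] w 0.142 q6 0.07
tool axes(cols now)
 [[-0.082 -0.006  0.997]
 [-0.997 -0.    -0.082]
 [ 0.001 -1.    -0.006]]
```

View pics/a7z.png

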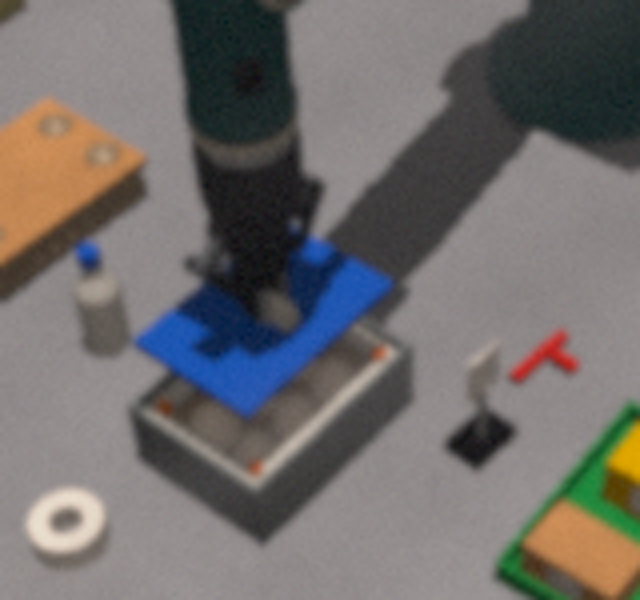

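```bash
python3 -c "
from h import *
p=shot('scene','a8s');W=cloud(p)
hsv=cv2.cvtColor(p['img'],cv2.COLOR_RGB2HSV);H,S,V=[hsv[...,i] for i in range(3)]
m=box(W,.4,.72,-.15,.18,.115,.2)&(H>105)&(H<130)&(S>150);print('cover',rect(W,m))
print('tray',rect(W,box(W,.4,.72,-.12,.15,.062,.085)&~(S>150)))
print('tray all',rect(W,box(W,.4,.72,-.12,.15,.03,.085)&~(S>150)))
p=shot('top','a8');W=cloud(p)
hsv=cv2.cvtColor(p['img'],cv2.COLOR_RGB2HSV);H,S,V=[hsv[...,i] for i in range(3)]
m=box(W,.4,.72,-.15,.18,.11,.2)&(H>105)&(H<130)&(S>150);q=W[m];q=q[q[:,0]<.515]
# side edges: per-x-bin min/max y
for f in (np.min,np.max):
    xs,ys=[],[]
    for x0 in np.arange(.475,.515,.004):
        k=(q[:,0]>=x0)&(q[:,0]<x0+.004)
        if k.sum()>3: xs.append(x0+.002);ys.append(f(q[k,1]))
    print(np.degrees(np.arctan(np.polyfit(xs,ys,1)[0])))
xs,ys=[],[]
for y0 in np.arange(-.03,.065,.004):
    k=(q[:,1]>=y0)&(q[:,1]<y0+.004)
    if k.sum()>1: xs.append(y0+.002);ys.append(q[k,0].min())
print('-x edge',-np.degrees(np.arctan(np.polyfit(xs,ys,1)[0])),np.polyval(np.polyfit(xs,ys,1),.018))
plan(.5569,.0178,.1,-4.7)
"
```

```text
cover ([[556.1, 16.2], [117.3, 172.1], 84.8], 1140, np.float64(0.1463))
tray ([[558.0, 18.3], [141.8, 193.9], 84.9], 486, np.float64(0.0677))
tray all ([[595.0, 18.7], [142.1, 273.9], 81.3], 1498, np.float64(0.0563))
-9.711391368896406
2.280711231814967
-x edge -4.676694063757706 0.4740118874054672
t 15.9 pos [0.558  0.0181 0.168 ] turn [-0.0016 -0.0006 -0.    ] slide [ 0.4 68.  -1.1] F [ 0.1  0.4 -1.6] M [0.03 0.01 0.07] w 0.145 q6 0.07
tool axes(cols now)
 [[-0.083  0.002  0.997]
 [-0.997 -0.    -0.083]
 [-0.    -1.     0.002]]
```

Both cameras agree on the yaw, and the offset is about 1–2 mm. I'll nudge it slightly and descend.

>>> jog_arm:
  turn:
    - [0,0,0]
    - [0,0,0]
    - [0,0,0]
    - [0,0,0]
    - [0,0,0]
  slide:
    - [-1,20,1]
    - [0,20,0]
    - [0,12,0]
    - [0,8,0]
    - [0,0,0]
  grip: [5,5,5,5,5]

```text
time: 16.4
tool_pos: [0.5579, 0.0194, 0.1063]
tcp_rot: [-1.17, 1.271, -1.269]
wrist_force: [-0.4, 0.0, -1.2]
width: 0.138
```

>>> jog_arm:
  turn:
    - [0,0,0]
    - [0,0,0]
    - [0,0,0]
    - [0,0,0]
  slide:
    - [0,3,0]
    - [0,2,0]
    - [0,2,0]
    - [0,0,0]
  grip: [5,5,5,5]

```text
time: 16.8
tool_pos: [0.5584, 0.0196, 0.1]
tcp_rot: [-1.169, 1.269, -1.269]
wrist_force: [0.4, -0.4, -1.8]
width: 0.143
```

```bash
python3 -c "
from h import *
plan(.5574,.0188,.095,-4.8)
p=shot('scene','a9s');W=cloud(p)
hsv=cv2.cvtColor(p['img'],cv2.COLOR_RGB2HSV);H,S,V=[hsv[...,i] for i in range(3)]
m=box(W,.4,.72,-.15,.18,.07,.1)&(H>105)&(H<130)&(S>150);print('cover',rect(W,m))
im=cv2.imread('pics/a9s.png')[150:250,220:340];cv2.imwrite('pics/a9z.png',cv2.resize(im,None,fx=6,fy=6,interpolation=2))"
```

```text
t 16.8 pos [0.5584 0.0196 0.1   ] turn [-0.0001  0.0018 -0.    ] slide [ 0.8  5.  -0.9] F [ 0.4 -0.4 -1.8] M [0.02 0.02 0.02] w 0.143 q6 0.07
tool axes(cols now)
 [[-0.082  0.     0.997]
 [-0.997  0.    -0.082]
 [-0.    -1.     0.   ]]
cover ([[558.0, 16.3], [115.1, 172.0], 84.9], 945, np.float64(0.0801))
```

View pics/a9z.png

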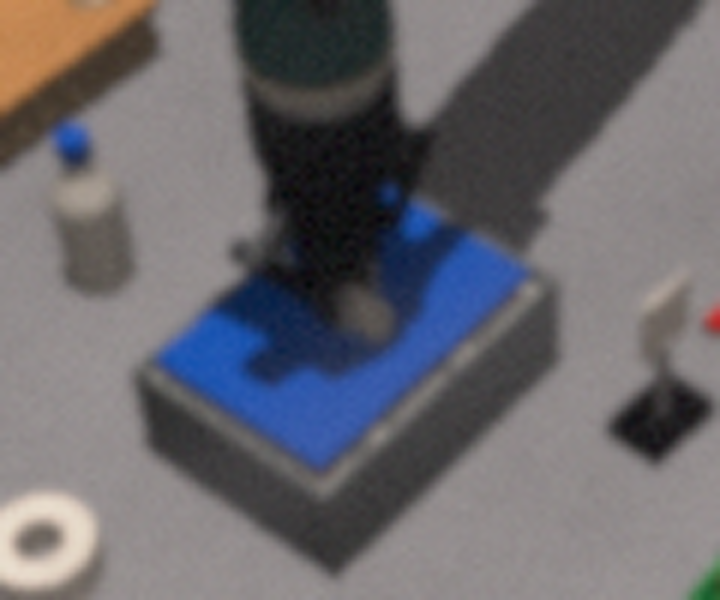

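The cover hovers centred within the rim, corners at (165,365), (320,470) and (530,280). I'll lower it slowly, watching the force.

>>> jog_arm:
  turn:
    - [0,0,0]
    - [0,0,0]
    - [0,0,0]
  slide:
    - [0,1.5,0]
    - [0,1.5,0]
    - [0,0,0]
  grip: [5,5,5]

```text
time: 17.15
tool_pos: [0.5581, 0.0195, 0.0967]
tcp_rot: [-1.17, 1.27, -1.269]
wrist_force: [0.1, -0.4, -2.2]
width: 0.142
```

>>> jog_arm:
  turn:
    - [0,0,0]
    - [0,0,0]
    - [0,0,0]
  slide:
    - [0,1,0]
    - [0,1,0]
    - [0,0,0]
  grip: [5,5,5]

```text
time: 17.45
tool_pos: [0.5584, 0.0195, 0.0962]
tcp_rot: [-1.169, 1.269, -1.269]
wrist_force: [-4.4, 0.1, 6.9]
width: 0.143
```

>>> jog_arm:
  turn:
    - [0,0,0]
    - [0,0,0]
    - [0,0,0]
    - [0,0,0]
  slide:
    - [0,1,0]
    - [0,1,0]
    - [0,1,0]
    - [0,0,0]
  grip: [5,5,5,5]
  newtons: 120

```text
time: 17.85
tool_pos: [0.5585, 0.0195, 0.0952]
tcp_rot: [-1.17, 1.269, -1.269]
wrist_force: [-9.0, 0.0, 17.9]
width: 0.127
```

```bash
python3 -c "
from h import *
plan(.5574,.0188,.0895,-4.8)"
```

```text
t 17.85 pos [0.5585 0.0195 0.0952] turn [0.0001 0.0019 0.0001] slide [ 0.8  5.7 -1.1] F [-9.   0.  17.9] M [-0.01  1.68 -0.03] w 0.127 q6 0.07
tool axes(cols now)
 [[-0.082 -0.     0.997]
 [-0.997 -0.    -0.082]
 [ 0.    -1.    -0.   ]]
```

>>> jog_arm:
  turn:
    - [0,0,0]
    - [0,0,0]
    - [0,0,0]
  slide:
    - [0,1,0]
    - [0,1,0]
    - [0,0,0]
  grip: [5,5,5]

```text
time: 18.15
tool_pos: [0.5585, 0.0195, 0.0936]
tcp_rot: [-1.17, 1.269, -1.269]
wrist_force: [-9.4, -0.1, 21.5]
width: 0.129
```

>>> jog_arm:
  turn:
    - [0,0,0]
    - [0,0,0]
    - [0,0,0]
  slide:
    - [0,1,0]
    - [0,1,0]
    - [0,0,0]
  grip: [5,5,5]

```text
time: 18.45
tool_pos: [0.5586, 0.0195, 0.0916]
tcp_rot: [-1.169, 1.269, -1.269]
wrist_force: [-9.1, -0.3, 22.1]
width: 0.124
```

```bash
python3 -c "
from h import *
plan(.5574,.0188,.0895,-4.8)"
```

```text
t 18.45 pos [0.5586 0.0195 0.0916] turn [0.0001 0.0019 0.0001] slide [ 0.8  2.1 -1.1] F [-9.1 -0.3 22.1] M [-0.01  1.81 -0.02] w 0.124 q6 0.07
tool axes(cols now)
 [[-0.082 -0.     0.997]
 [-0.997 -0.    -0.082]
 [ 0.    -1.    -0.   ]]
```

>>> jog_arm:
  turn:
    - [0,0,0]
    - [0,0,0]
    - [0,0,0]
  slide:
    - [0,1,0]
    - [0,1,0]
    - [0,0,0]
  grip: [5,5,5]

```text
time: 18.75
tool_pos: [0.5585, 0.0195, 0.0897]
tcp_rot: [-1.17, 1.269, -1.269]
wrist_force: [-10.4, -0.6, 22.7]
width: 0.132
```

>>> jog_arm:
  turn:
    - [0,0,0]
    - [0,0,0]
    - [0,0,0]
  slide:
    - [0,1,0]
    - [0,1,0]
    - [0,0,0]
  grip: [5,5,5]

```text
time: 19.05
tool_pos: [0.5586, 0.0195, 0.0895]
tcp_rot: [-1.17, 1.269, -1.269]
wrist_force: [-16.0, -0.1, 32.4]
width: 0.133
```

```bash
cat >> h.py <<'E'
def plane(cam,name):
    p=shot(cam,name);W=cloud(p)
    hsv=cv2.cvtColor(p['img'],cv2.COLOR_RGB2HSV);H,S,V=[hsv[...,i] for i in range(3)]
    m=box(W,.4,.72,-.15,.18,.055,.09)&(H>105)&(H<130)&(S>150);print(cam,'cover',rect(W,m))
    q=W[m];a=np.radians(-4.8);x=(q[:,0]-.5575)*np.cos(a)+(q[:,1]-.0185)*np.sin(a);y=-(q[:,0]-.5575)*np.sin(a)+(q[:,1]-.0185)*np.cos(a)
    c=np.linalg.lstsq(np.c_[x,y,np.ones(len(x))],q[:,2],rcond=None)[0];r=q[:,2]-np.c_[x,y,np.ones(len(x))]@c
    k=abs(r)<.006;c=np.linalg.lstsq(np.c_[x,y,np.ones(len(x))][k],q[k,2],rcond=None)[0]
    print('tilt x,y (dz/dx,dz/dy), z centre',c.round(4),'n',k.sum())
    m=box(W,.4,.72,-.15,.18,.055,.09)&(S<60)&(W[...,2]<.08);print('rim z',np.nanmedian(W[m][:,2]))
E
python3 -c "
from h import *
plan(.5574,.0188,.0895,-4.8)
plane('scene','b1s');plane('top','b1')"
```

```text
t 19.05 pos [0.5586 0.0195 0.0895] turn [0.0004 0.002  0.0002] slide [ 0.8  0.  -1.1] F [-16.   -0.1  32.4] M [ 0.01  2.63 -0.03] w 0.133 q6 0.07
tool axes(cols now)
 [[-0.082 -0.     0.997]
 [-0.997 -0.    -0.082]
 [ 0.    -1.    -0.   ]]
scene cover ([[555.4, 14.1], [122.3, 175.4], 84.3], 920, np.float64(0.0696))
tilt x,y (dz/dx,dz/dy), z centre [0.0029 0.0083 0.0695] n 913
rim z 0.06882592162429746
top cover ([[518.2, 19.9], [112.0, 86.1], 82.3], 299, np.float64(0.0696))
tilt x,y (dz/dx,dz/dy), z centre [-0.0151  0.0018  0.0689] n 292
rim z 0.06822337807674139
```

The -x side has bottomed, but the moment shows little load on the +x studs. I'll tilt slightly to load the +x side.

>>> jog_arm:
  turn:
    - [-0.015,0,0]
    - [-0.015,0,0]
    - [0,0,0]
  slide:
    - [0,0,0]
    - [0,0,0]
    - [0,0,0]
  grip: [5,5,5]

```text
time: 19.45
tool_pos: [0.5596, 0.0195, 0.0896]
tcp_rot: [-1.189, 1.291, -1.255]
wrist_force: [-14.9, -0.6, 29.5]
width: 0.128
```

```bash
python3 -c "
from h import *
plan(.5574,.0188,.0895,-4.8)
plane('scene','b2s');plane('top','b2')"
```

```text
t 19.45 pos [0.5596 0.0195 0.0896] turn [0.0284 0.0019 0.    ] slide [ 0.9  0.1 -2.1] F [-14.9  -0.6  29.5] M [-0.1   1.56  0.01] w 0.128 q6 0.07
tool axes(cols now)
 [[-0.082 -0.028  0.996]
 [-0.997  0.002 -0.082]
 [-0.    -1.    -0.028]]
scene cover ([[558.7, 12.8], [122.2, 170.3], 84.6], 891, np.float64(0.0696))
tilt x,y (dz/dx,dz/dy), z centre [-0.0007  0.0043  0.0696] n 884
rim z 0.06894319665525395
top cover ([[531.6, 20.1], [108.4, 102.0], 88.4], 295, np.float64(0.0696))
tilt x,y (dz/dx,dz/dy), z centre [-0.0159  0.007   0.0689] n 290
rim z 0.06842928788545333
```

>>> jog_arm:
  turn:
    - [0.015,0,0]
    - [0.014,0,0]
    - [0,0,0]
    - [0,0,0]
    - [0,0,0]
  slide:
    - [0,-1,0]
    - [0,-1,0]
    - [0,0,0]
    - [0,0,0]
    - [0,0,0]
  grip: [5,5,20,45,45]

```text
time: 20.05
tool_pos: [0.5585, 0.0195, 0.0858]
tcp_rot: [-1.17, 1.27, -1.269]
wrist_force: [0.5, 0.8, 0.2]
width: 0.446
```

>>> jog_arm:
  turn:
    - [0,0,0]
    - [0,0,0]
    - [0,0,0]
    - [0,0,0]
    - [0,0,0]
  slide:
    - [0,-5,0]
    - [0,-20,0]
    - [0,-30,0]
    - [0,0,0]
    - [0,0,0]
  grip: [45,45,45,20,0]

```text
time: 20.55
tool_pos: [0.5591, 0.0195, 0.1417]
tcp_rot: [-1.169, 1.269, -1.27]
wrist_force: [-0.9, 0.7, -0.9]
width: 0.118
```

```bash
python3 -c "
from h import *
plan(.5574,.0188,.0895,-4.8)
plane('scene','b3s');plane('top','b3')
im=cv2.imread('pics/b3s.png')[150:250,220:340];cv2.imwrite('pics/b3z.png',cv2.resize(im,None,fx=6,fy=6,interpolation=2))"
```

```text
t 20.55 pos [0.5591 0.0195 0.1417] turn [-0.0006  0.0018 -0.0001] slide [ 0.8 52.2 -1.7] F [-0.9  0.7 -0.9] M [ 0.02 -0.01 -0.05] w 0.118 q6 0.07
tool axes(cols now)
 [[-0.082  0.001  0.997]
 [-0.997  0.    -0.082]
 [-0.    -1.     0.001]]
scene cover ([[559.3, 12.6], [122.3, 167.4], 85.3], 1050, np.float64(0.0697))
tilt x,y (dz/dx,dz/dy), z centre [0.0019 0.0043 0.0696] n 1044
rim z 0.06894078466907894
top cover ([[526.5, 19.2], [109.9, 99.4], 84.5], 316, np.float64(0.0699))
tilt x,y (dz/dx,dz/dy), z centre [-0.0015 -0.001   0.0698] n 314
rim z 0.0676174149715274
```

View pics/b3z.png

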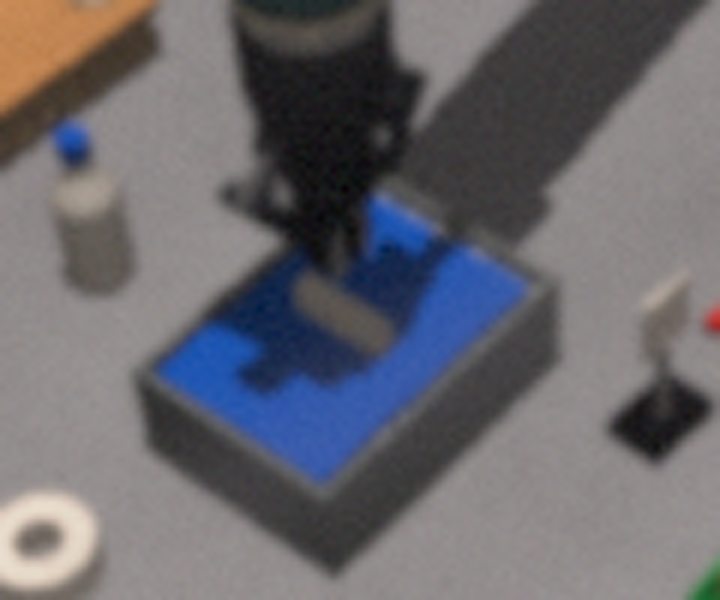

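The picture shows the cover lying inside the rim, corners at (160,370), (320,480) and (530,285), and the plane fit is level (z 0.0697). I'll press each corner with closed fingertips to make sure all the studs are in.

>>> jog_arm:
  turn:
    - [0,0,0]
    - [0,0,0]
    - [0,0,0]
    - [0,0,0]
    - [0,0,0]
  slide:
    - [-22,0,32]
    - [-22,0,31]
    - [0,30,0]
    - [0,20,0]
    - [0,0,0]
  grip: [0,0,0,0,0]

```text
time: 21.15
tool_pos: [0.6241, 0.0585, 0.0882]
tcp_rot: [-1.173, 1.272, -1.267]
wrist_force: [-0.2, 0.0, -0.5]
width: -0.001
```

>>> jog_arm:
  turn:
    - [0,0,0]
    - [0,0,0]
    - [0,0,0]
    - [0,0,0]
  slide:
    - [0,2,0]
    - [0,1,0]
    - [0,1,0]
    - [0,0,0]
  grip: [0,0,0,0]

```text
time: 21.55
tool_pos: [0.624, 0.0582, 0.0871]
tcp_rot: [-1.171, 1.271, -1.268]
wrist_force: [-1.7, -0.5, 5.7]
width: -0.001
```

>>> jog_arm:
  turn:
    - [0,0,0]
    - [0,0,0]
    - [0,0,0]
    - [0,0,0]
  slide:
    - [0,1.5,0]
    - [0,1.5,0]
    - [0,1,0]
    - [0,0,0]
  grip: [0,0,0,0]

```text
time: 21.95
tool_pos: [0.6242, 0.0582, 0.087]
tcp_rot: [-1.171, 1.271, -1.268]
wrist_force: [-12.0, -0.7, 24.4]
width: -0.003
```

>>> jog_arm:
  turn:
    - [0,0,0]
    - [0,0,0]
    - [0,0,0]
    - [0,0,0]
    - [0,0,0]
  slide:
    - [0,-15,0]
    - [40,0,0]
    - [45,0,0]
    - [0,10,0]
    - [0,0,0]
  grip: [0,0,0,0,0]

```text
time: 22.45
tool_pos: [0.6178, -0.0279, 0.0874]
tcp_rot: [-1.169, 1.272, -1.271]
wrist_force: [-0.6, -0.2, 0.1]
width: 0.001
```

>>> jog_arm:
  turn:
    - [0,0,0]
    - [0,0,0]
    - [0,0,0]
    - [0,0,0]
  slide:
    - [0,2,0]
    - [0,2,0]
    - [0,1,0]
    - [0,0,0]
  grip: [0,0,0,0]

```text
time: 22.85
tool_pos: [0.6182, -0.0267, 0.087]
tcp_rot: [-1.173, 1.267, -1.269]
wrist_force: [-8.8, -4.9, 22.4]
width: 0.002
```

>>> jog_arm:
  turn:
    - [0,0,0]
    - [0,0,0]
    - [0,0,0]
    - [0,0,0]
    - [0,0,0]
  slide:
    - [0,-40,0]
    - [0,0,-45]
    - [0,0,-45]
    - [0,15,-40]
    - [0,19,0]
  grip: [0,0,0,0,0]

```text
time: 23.35
tool_pos: [0.4821, -0.0138, 0.0876]
tcp_rot: [-1.174, 1.273, -1.264]
wrist_force: [0.3, 0.2, -0.4]
width: 0.003
```

>>> jog_arm:
  turn:
    - [0,0,0]
    - [0,0,0]
    - [0,0,0]
    - [0,0,0]
    - [0,0,0]
  slide:
    - [0,0,0]
    - [0,2,0]
    - [0,2,0]
    - [0,2,0]
    - [0,0,0]
  grip: [0,0,0,0,0]

```text
time: 23.85
tool_pos: [0.4885, -0.0146, 0.0869]
tcp_rot: [-1.171, 1.272, -1.266]
wrist_force: [-14.2, 2.4, 31.6]
width: 0.0
```

>>> jog_arm:
  turn:
    - [0,0,0]
    - [0,0,0]
    - [0,0,0]
    - [0,0,0]
    - [0,0,0]
  slide:
    - [0,-15,0]
    - [-40,0,0]
    - [-45,0,0]
    - [0,10,0]
    - [0,0,0]
  grip: [0,0,0,0,0]

```text
time: 24.35
tool_pos: [0.4952, 0.0705, 0.0872]
tcp_rot: [-1.172, 1.268, -1.266]
wrist_force: [1.4, 0.2, 0.4]
width: 0.002
```

>>> jog_arm:
  turn:
    - [0,0,0]
    - [0,0,0]
    - [0,0,0]
    - [0,0,0]
  slide:
    - [0,2,0]
    - [0,2,0]
    - [0,1,0]
    - [0,0,0]
  grip: [0,0,0,0]

```text
time: 24.75
tool_pos: [0.4954, 0.0697, 0.0869]
tcp_rot: [-1.168, 1.275, -1.268]
wrist_force: [-12.4, 6.5, 29.8]
width: 0.002
```

All four corners are firm at the same height (TCP 0.087). Retreating for a clear view.

>>> jog_arm:
  turn:
    - [0,0,0]
    - [0,0,0]
    - [0,0,0]
    - [0,0,0]
    - [0,0,0]
  slide:
    - [0,-30,0]
    - [0,-45,0]
    - [0,-45,-10]
    - [0,-30,-30]
    - [0,0,-30]
  grip: [0,0,0,0,0]

```text
time: 25.25
tool_pos: [0.4283, 0.0738, 0.2384]
tcp_rot: [-1.162, 1.265, -1.274]
wrist_force: [0.2, -0.1, 0.3]
width: -0.001
```

>>> jog_arm:
  turn:
    - [0,0,0]
    - [0,0,0]
    - [0,0,0]
    - [0,0,0]
    - [0,0,0]
  slide:
    - [40,0,0]
    - [45,0,0]
    - [45,0,0]
    - [45,0,0]
    - [40,0,0]
  grip: [0,0,0,0,0]

```text
time: 25.75
tool_pos: [0.4066, -0.1424, 0.2329]
tcp_rot: [-1.17, 1.272, -1.27]
wrist_force: [0.6, 0.0, -0.0]
width: 0.001
```

```bash
python3 -c "
from h import *
plan(.5574,.0188,.0895,-4.8)
plane('scene','b4s');plane('top','b4')
p=shot('top','b5');W=cloud(p)
print('yellow',rect(W,box(W,.36,.51,.25,.42,.045,.08)))
print('oldpack',rect(W,box(W,.515,.65,.22,.42,.038,.06)))
print('spray',rect(W,box(W,.5,.62,-.22,-.1,.02,.14)));print('cup',rect(W,box(W,.3,.42,-.22,-.12,.02,.14)))
im=cv2.imread('pics/b4s.png')[130:280,210:420];cv2.imwrite('pics/b4z.png',cv2.resize(im,None,fx=3.8,fy=3.8,interpolation=2))
im=cv2.imread('pics/b4.png')[130:250,220:420];cv2.imwrite('pics/b4t.png',cv2.resize(im,None,fx=4,fy=4,interpolation=2))"
```

```text
t 25.75 pos [ 0.4066 -0.1424  0.2329] turn [ 0.0017 -0.0001  0.0004] slide [-173.3  143.4  136.8] F [ 0.6  0.  -0. ] M [-0.02 -0.05 -0.  ] w 0.001 q6 -0.31
tool axes(cols now)
 [[-0.084 -0.002  0.996]
 [-0.996 -0.    -0.084]
 [ 0.    -1.    -0.002]]
scene cover ([[559.1, 12.7], [123.4, 166.4], 85.5], 1238, np.float64(0.0696))
tilt x,y (dz/dx,dz/dy), z centre [-0.0005  0.0029  0.0696] n 1224
rim z 0.0689968652938846
top cover ([[557.7, 16.6], [109.2, 163.0], 85.9], 1575, np.float64(0.0698))
tilt x,y (dz/dx,dz/dy), z centre [-0.0012  0.0026  0.0698] n 1548
rim z 0.06796816317521304
yellow ([[448.7, 323.2], [85.3, 51.5], 88.4], 451, np.float64(0.055))
oldpack ([[544.4, 304.6], [84.8, 54.4], 84.8], 432, np.float64(0.0448))
spray ([[558.3, -162.6], [38.9, 31.9], 19.4], 163, np.float64(0.0773))
cup ([[358.8, -161.7], [52.5, 56.6], 87.6], 121, np.float64(0.0561))
```

View pics/b4z.png

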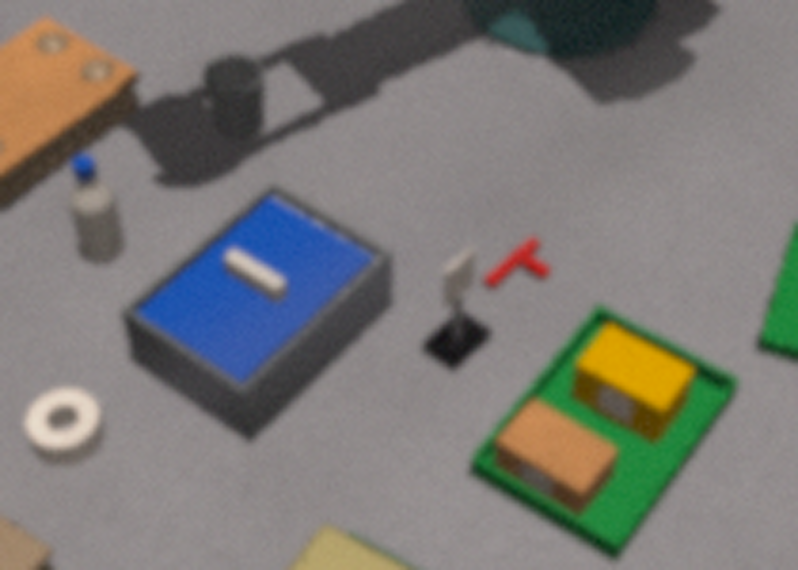

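View pics/b4t.png

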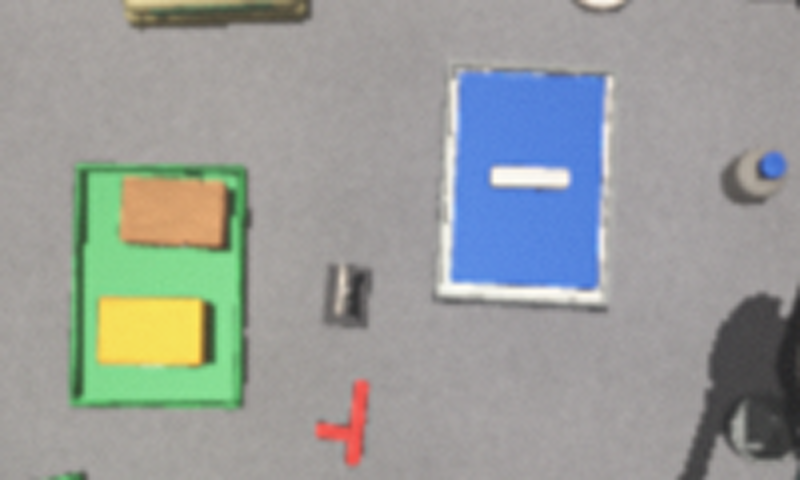

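The pictures show the cover flush and level inside the rim, the yellow pack upright in the crate, and the bystanders in place. Handing in.

```bash
python3 -c "
from h import *
print(bot.finish_job())"
```

```text
the job is handed in; nothing more can be done
None
```

I handed the job in at about 26 s of the 61 s allowed. By every check I could make the task is complete, but `finish_job` reports no verdict.

- **Pack:** I set the yellow pack upright on the floor of the larger green crate, beside the old pack. It read about 38 mm to the -x side of the crate's centre, and it looked upright in both cameras.
- **Cover:** I carried it by its rib, lowered it slowly into the tray's rim onto the studs, pressed it down, and then pressed each corner with closed fingertips at about 22–32 N.
- **Last checks on the cover:** All four corners stopped hard at the same height. The plate's top read 0.0697 m against 0.070 m nominal, tilted less than 0.004 rad. The top camera put it within about 1.5 mm of the tray's centre.
- **Bystanders:** The old pack, bottle and pen cup read within about 2 mm of where they started. The other bystanders I only compared by eye in the pictures.

**Checks that disagreed or were indirect:**
- The scene camera put the cover's centre about 5–6 mm off in y, but rim edges upset that fit. The picture and the top camera showed it centred.
- During the first press, the moment on the wrist showed the load mostly on the -x studs, which is why I pressed the corners separately.
- The studs are hidden under the cover, so their depth is inferred from the plate's height and the hard stop at each corner.

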